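# Roll two tubes off their ledges to build a tube pyramid

## Robot

A 7-joint arm with a two-finger parallel gripper is mounted at the origin on the work surface. World frame = base frame: x ahead of the robot, y to its left, z up, the work surface at z = 0. Lengths are in m, angles in rad, forces in N, time in s.
With the tool pointing down it reaches from about 0.4 to 0.875 m from the base axis. Payload 6.5 kg.
Tool frame: the origin (TCP) lies midway between the tips of the shut fingers; the grasp point (between the pads) lies 19 mm behind it; x points along the fingers, y is the direction in which the jaws open and shut, and the axes are right-handed (so a half turn about x gives the same grasp; the last joint's range is limited). The gripper opens to 85 mm and grips with 20 to 120 N. Pads are 22 mm wide; open, the fingers measure 114 mm over their backs; the gripper's body (76 mm by 85 mm) begins 54 mm behind the grasp point. The pads swing forward as they close: fully open they stand 13 mm farther back than shut.
Start: joints at [-1.27, 0.536, -0.004, 1.538, 0.003, 1.067, -0.071], TCP at [0.233, 0.607, 0.231] pointing down, gripper open.
Joint ranges: [-2.7, 2.7], [-0.37, 2.16], [-1.27, 1.26], [0.24, 2.4], [-1.31, 4.45], [0.19, 1.91], [-2.76, 2.76]. Speed limits (rad/s): [2.39, 2.39, 3.14, 3.14, 3.14, 3.14, 3.14].

## Interface

Orientations are given as a 3x3 rotation matrix whose columns are the frame's x, y, z axes.
In Python, from cell import manip gives the robot as it stands.
- The arm moves only by the tool servo_tool, never from a script. Its argument "motion" is a list that holds one entry, the list of rows, each a list of 4 numbers: the shift along the tool's x, y, z in m, then the turn about the tool's x in rad. A call has exactly 10 rows; each row shifts and turns the commanded pose from where the row before left it, along the tool's axes as they then stand; what a row does not reach is not made up. A row lasts 1/8 s, in which the tool goes at most 62.5 mm and 10.7 degrees, less where a joint would pass 70% of its speed; a pose out of reach is approached as far as the arm can. A call is refused whole if a number of a shift passes 0.0625 or a number of a turn 0.188, either way. A call with a gripper value outside its range is refused whole. "jaw" is the closure, from 0 (fully open) to 1 (shut), set as the call begins (left out, the last holds). The fingers move at their own pace and stop on an object; "grip_force" is the grip in N (left out, the last holds). Time passes only in rows, so rows that do not move let the fingers close, or fill a call up. It gives the time, the measured TCP pose, the force and the opening at its end, in the units of the state.
- manip.read_state(): the state, without advancing time (a new reading comes with each control period).
- manip.get_image(name): name is "scene" or "side" or "wrist"; returns the picture (400x640x3 uint8, blue, green, red); there is no depth.
- manip.camera_info(name): a dict with "vfov" (degrees; the focal length in pixels is half the picture's height over the tangent of half this angle, whatever the lens; pixels are square), "cx", "cy" (the principal point, pixels), "cam_to_world" (4x4, takes a point from camera to world coordinates); the wrist camera has in their place "mount" (4x4, takes a point from camera to tool coordinates, whose origin is the TCP and whose axes are the tool frame's). Camera axes: x right, y up, looking along -z (the intrinsics and any distortion apply to the point x, -y, -z); pixel columns grow to the right and rows downward; lengths in m; the calibration is good to about 2 mm. A picture is of the moment at which its call begins: read the wrist's pose just before it. camera_info takes no time and is no camera call.
- manip.sign_off(): hands the job in, once; it reports no verdict.
The state is a dict: "time_s": time; "q": joint angles; "dq": joint speeds; "joint_torque": joint torques, N m; "ee_pos": TCP position; "tool_rot": TCP orientation; "ft_force": force on the tool from outside, world axes, zero at the start; "moment": the same for the moment, N m; "gripper_width": finger opening in m.
Only numpy, scipy, OpenCV 4.12 (cv2) and the standard library are available. Lean on these libraries where they do the work, as an engineer would, in place of code of your own. Each camera call takes 0.05 s, during which the arm holds its last target.

## Task

Finish the pyramid of tube stock in the wooden rack: roll the copper tube and the yellow tube inwards off the ledges at either side, so that each settles into one of the two grooves between the three aluminium tubes of the bottom row, one tube in each groove, ends roughly in line with the tubes below. Push them over rather than lifting them, keep the bottom row where it is, and leave the other things on the bench alone.

Things in the scene. Friction and masses are not known exactly. Their poses are not given: they have to be found in the camera images.
- rack: Fixed wooden stock rack, 170 mm along its x, 320 mm along its y, turned up to 0.4 rad. Origin: centre of its underside, on the bench; z up. Bottom tubes lie along rack x at y = -58, 0, +58 mm, axes 35 mm up, crowns 60 mm up. Outside them each side block's flat top is a ledge, 63 mm up, from |y| = 83.5 to 160 mm.
- groove_left (a point): Where the middle of a tube seated in the groove on the rack's +y side lies: rack y = +29 mm, 75.7 mm above the bench. Axes as the rack's.
- groove_right (a point): The same for the other groove: rack y = -29 mm, 75.7 mm above the bench.
- ledge_left (a point): Middle of the parking place on the +y ledge, on the ledge's top: rack y = +116 mm, 63 mm up. A tube parked here (within 8 mm sideways) has its axis 88 mm up. An aluminium strip 3 mm high and 6 mm wide runs along rack x at rack y = +148 mm, near the ledge's outer edge.
- ledge_right (a point): The same on the other ledge: rack y = -116 mm, 63 mm up.
- copper_tube: Copper-coloured tube, 50 mm outside diameter, 150 mm long, about 0.4 kg, free to roll. Origin at its middle, on its axis; its x axis runs along the tube. Starts parked on one of the two ledges (either one).
- yellow_tube: Yellow tube, 50 mm outside diameter, 150 mm long, about 0.4 kg, free to roll. Origin at its middle, on its axis; its x axis runs along the tube. Starts parked on the other ledge.
- bottom_a: Aluminium-grey tube, 50 mm outside diameter, 150 mm long, about 0.4 kg, free to roll. Origin at its middle, on its axis; its x axis runs along the tube. One of the three of the bottom row (any of them).
- bottom_b: Aluminium-grey tube, 50 mm outside diameter, 150 mm long, about 0.4 kg, free to roll. Origin at its middle, on its axis; its x axis runs along the tube. One of the three of the bottom row (any of them).
- bottom_c: Aluminium-grey tube, 50 mm outside diameter, 150 mm long, about 0.4 kg, free to roll. Origin at its middle, on its axis; its x axis runs along the tube. One of the three of the bottom row (any of them).
- hammer: Bystander: wood-handled hammer, 280 mm long, lying on the bench beyond the rack. Origin under its middle; handle to its -x.
- marker: Bystander: grey marker pen with a red cap, 135 mm long, 18 mm thick, lying on the bench in front of the rack. Origin under its middle, x along it.
- jar: Bystander: white jar with a red cap, 72 mm in diameter, 110 mm tall, standing on the right. Origin at its underside.
- block: Bystander: wood block 110 x 70 x 40 mm on the left. Origin at the centre of its underside.
- block_top: Bystander: smaller wood block 90 x 50 x 35 mm lying on the first. Origin at the centre of its underside.
- wrench: Bystander: steel wrench, 190 mm long, lying on the right. Origin under its middle.
Mind the look-alikes: they are no part of the job. Of the things that look like the yellow_tube, the smaller one is meant. Leave any blue look-alike of the bottom_b alone.

How it is judged:
At the end, for the whole second after the job is handed in: Copper and yellow tube at rest, one in each groove (either way round): axis within 7 mm of rack y = +29 or -29 mm, 71 to 80 mm up; middle within 35 mm of the rack's along rack x; within 0.1 rad of rack x. Bottom tubes at rest within 15 mm of their starts (x of copper_tube in the frame of rack between -0.035 and 0.035 m and z of copper_tube in the frame of rack between 0.071 and 0.08 m and angle between the x axis of each of copper_tube, yellow_tube and the x axis of rack, either way round below 0.1 rad and linear speed of each of copper_tube, yellow_tube, bottom_a, bottom_b, bottom_c below 0.01 m/s and x of yellow_tube in the frame of rack between -0.035 and 0.035 m and z of yellow_tube in the frame of rack between 0.071 and 0.08 m and ((y of copper_tube in the frame of rack between 0.022 and 0.036 m and y of yellow_tube in the frame of rack between -0.036 and -0.022 m) or (y of yellow_tube in the frame of rack between 0.022 and 0.036 m and y of copper_tube in the frame of rack between -0.036 and -0.022 m)) and distance of each of bottom_a, bottom_b, bottom_c from where it was at the start of the episode below 0.015 m); the robot touches nothing.
It fails at once if The copper or the yellow tube is lifted: its middle rises above 110 mm over the bench (parked, it is at 88 mm) (height (world z) of any of copper_tube, yellow_tube above 0.11 m).
It fails at once if A tube of the bottom row moves more than 30 mm (distance of any of bottom_a, bottom_b, bottom_c from where it was at the start of the episode above 0.03 m).
It fails at once if A bystander (hammer, marker, jar, blocks, wrench) moves more than 20 mm (distance of any of hammer, marker, jar, block, block_top, wrench from where it was at the start of the episode above 0.02 m).
It also fails if it takes over 50 s, if anything falls off the work surface, if the arm or the gripper's body presses on something with over 40 N, if the wrist force passes 120 N, or if a joint passes its speed limit or range.

## Working session

There is one attempt and no reset: what is moved stays moved. The work goes in short steps, Python scripts to look and compute and a tool call to move; the robot and the scene stay as the last step left them, time stands still between calls to the robot, and variables do not carry over. Pictures are saved under pics/ and viewed, and the job is handed in when it is done.

Besides the shell and the picture viewer there is one more tool, called after "Request:" as name([rows], argument=value, ...), one row to a line, values as JSON. servo_tool: Moves the arm, as the interface text tells. Its arguments: {"type":"object","properties":{"motion":{"type":"array"},"jaw":{"type":"number"},"grip_force":{"type":"number"}},"required":["motion"]}

```bash
ls; mkdir -p pics
python3 - <<'E'
from cell import manip
import cv2,numpy as np
np.set_printoptions(precision=4,suppress=True)
s=manip.read_state()
for k in s: print(k,np.array(s[k]))
for n in("scene","side","wrist"):
    cv2.imwrite(f"pics/{n}0.png",manip.get_image(n)); print(n,manip.camera_info(n))
E
```

```text
pics
time_s 0.0
q [-1.2702  0.5372 -0.0044  1.5389  0.0026  1.0673 -0.0712]
dq [ 0.0017 -0.002   0.0017  0.0014  0.001   0.002   0.0008]
joint_torque [ -0.0001 -58.3416   1.0482 -25.9107   0.0122   0.0095   0.    ]
ee_pos [0.2329 0.6062 0.2304]
tool_rot [[-0.0005  0.3586  0.9335]
 [-0.0017  0.9335 -0.3586]
 [-1.     -0.0018  0.0001]]
ft_force [0.3204 0.4486 0.6562]
moment [0.0196 0.0141 0.0575]
gripper_width 0.08526671983537008
scene {'vfov': 47.53543048011937, 'cx': 323.2328661949583, 'cy': 199.09336970216452, 'cam_to_world': array([[-0.7246, -0.4646,  0.509 ,  1.4231],
       [ 0.689 , -0.5049,  0.52  ,  0.9956],
       [ 0.0154,  0.7275,  0.6859,  1.304 ],
       [ 0.    ,  0.    ,  0.    ,  1.    ]])}
side {'vfov': 56.140395588685536, 'cx': 319.47720571798675, 'cy': 202.02555324496186, 'cam_to_world': array([[ 0.9351,  0.1814, -0.3046,  0.1736],
       [-0.354 ,  0.5232, -0.7752, -0.8029],
       [ 0.0187,  0.8327,  0.5534,  0.6923],
       [ 0.    ,  0.    ,  0.    ,  1.    ]])}
wrist {'vfov': 71.3629254590393, 'cx': 325.6854044181336, 'cy': 201.8854056201961, 'mount': array([[ 0.0004,  0.3032, -0.9529, -0.1417],
       [ 1.    ,  0.0013,  0.0009, -0.0005],
       [ 0.0015, -0.9529, -0.3032, -0.0784],
       [ 0.    ,  0.    ,  0.    ,  1.    ]])}
```

View pics/scene0.png

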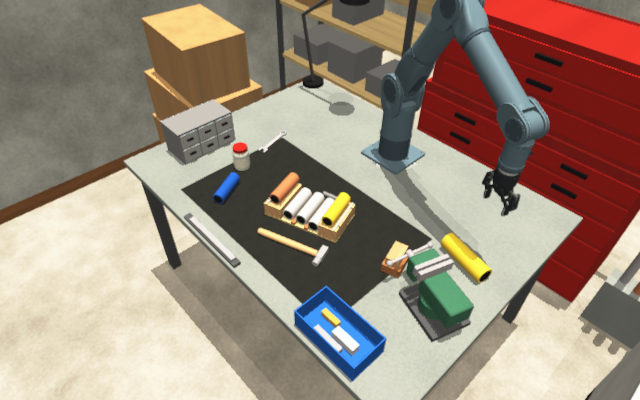

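View pics/side0.png

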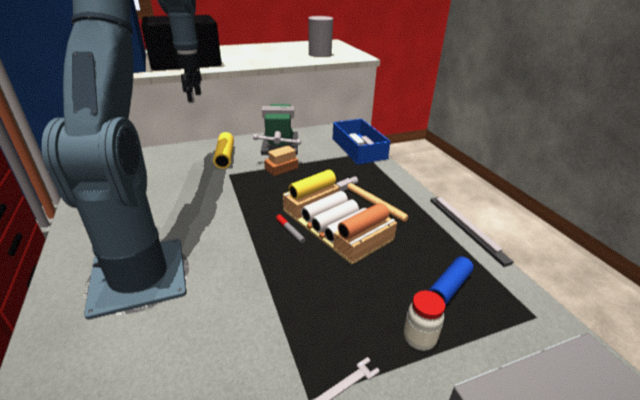

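View pics/wrist0.png

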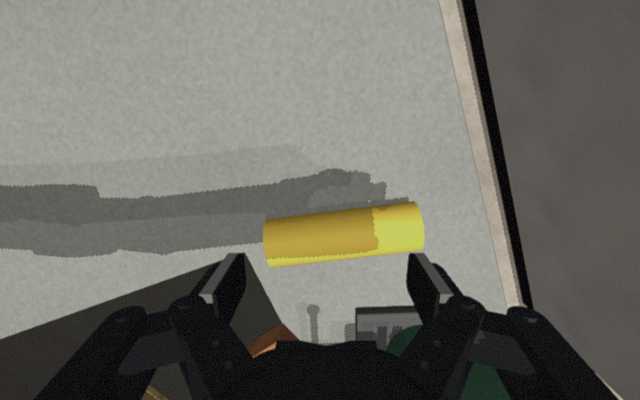

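Yellow candidates: the small tube on the rack (scene 337,208 / side 313,183), and the big one on the bench (scene 466,257 / side 224,150). The smaller one is meant. The blue tube (scene 227,187) is to be left alone, and copper is at scene 285,187 / side 363,221. Next, close crops and masks.

```bash
cat > h.py <<'E'
import cv2,numpy as np
from cell import manip
np.set_printoptions(precision=4,suppress=True)
def ray(n,u,v,info=None):
    c=manip.camera_info(n); f=200/np.tan(np.radians(c['vfov']/2)); T=np.array(c['cam_to_world'])
    d=T[:3,:3]@np.array([(u-c['cx'])/f,-(v-c['cy'])/f,-1.]); return T[:3,3],d/np.linalg.norm(d)
def onz(n,u,v,z):
    o,d=ray(n,u,v); return o+d*(z-o[2])/d[2]
def tri(p,q):
    o1,d1=ray('scene',*p);o2,d2=ray('side',*q)
    t=np.linalg.lstsq(np.c_[d1,-d2],o2-o1,rcond=None)[0]
    a=o1+d1*t[0];b=o2+d2*t[1]; return (a+b)/2,np.linalg.norm(a-b)
def mask(im,col):
    h=cv2.cvtColor(im,cv2.COLOR_BGR2HSV)
    lo,hi={'y':((22,140,90),(35,255,255)),'c':((5,120,80),(14,200,255))}[col]
    return cv2.inRange(h,lo,hi)
E
python3 - <<'E'
from h import *
R={'scene':(250,160,120,90),'side':(270,155,140,115)}
out=[]
for n in R:
    im=cv2.imread(f"pics/{n}0.png");x,y,w,h=R[n];c=im[y:y+h,x:x+w]
    cv2.imwrite(f"pics/{n}0c.png",cv2.resize(c,None,fx=5.5 if n=='scene' else 5,fy=5.5 if n=='scene' else 5,interpolation=cv2.INTER_CUBIC))
    for col in 'yc':
        m=mask(c,col);k,l,st,ce=cv2.connectedComponentsWithStats(m)
        for i in np.argsort(-st[1:,4])[:2]+1: 
            p=np.argwhere(l==i)[:,::-1].astype(np.float32)+[x,y]
            print(n,col,st[i,4],cv2.minAreaRect(p.astype(np.float32)))
E
```

```text
scene y 409 ((335.891357421875, 208.18310546875), (13.00800609588623, 37.62576675415039), 36.38434982299805)
scene c 331 ((284.1742248535156, 187.65838623046875), (13.655255317687988, 37.60240936279297), 42.27368927001953)
scene c 16 ((293.8600158691406, 220.52001953125), (4.0, 5.800000190734863), 36.869895935058594)
side y 617 ((313.9267272949219, 182.43267822265625), (16.420284271240234, 44.67741394042969), 69.14553833007812)
side y 1 ((289.0, 186.0), (0.0, 0.0), 0.0)
side c 1782 ((363.1952209472656, 229.7975311279297), (67.13105010986328, 63.95228958129883), 27.255327224731445)
side c 425 ((283.5, 164.5), (19.0, 27.0), 90.0)
```

View pics/scene0c.png

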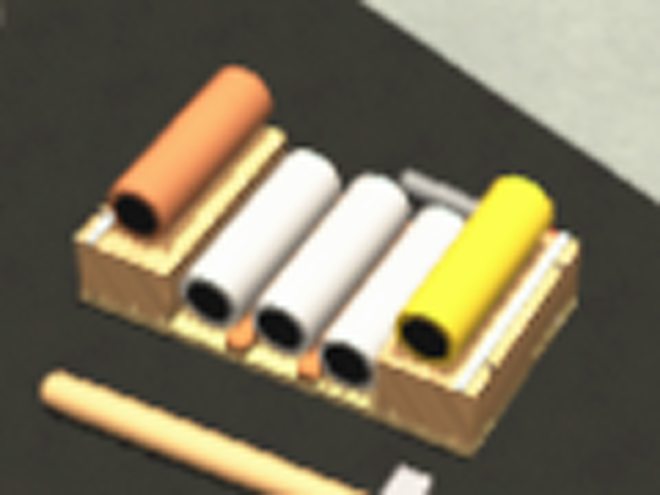

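View pics/side0c.png

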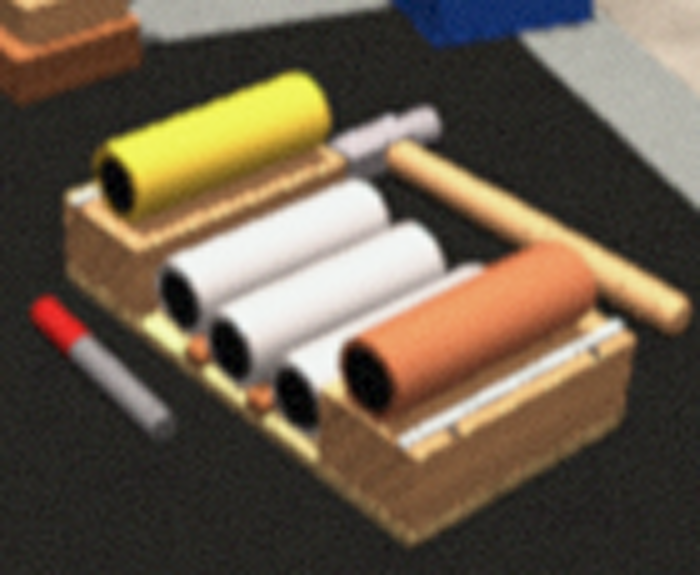

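Run:
```python
from h import *
S=lambda u,v,z:onz('scene',u/5.5+250,v/5.5+160,z)
D=lambda u,v,z:onz('side',u/5+270,v/5+155,z)
for nm,a,b in(('Y',S(425,338,.088),D(117,182,.088)),('C',S(136,213,.088),D(367,378,.088)),
 ('bY',S(347,363,.035),D(180,296,.035)),('bM',S(281,328,.035),D(231,348,.035)),('bC',S(210,301,.035),D(295,397,.035))):
    d=a-b;print(nm,a,b,'mid',(a+b)/2,'len',np.linalg.norm(d),'yaw',np.arctan2(d[1],d[0]))
print(S(475,395,.063),S(578,240,.063),S(80,238,.063))
print(D(413,458,.063),D(635,343,.063),D(65,195,.063))
```

```text
Y [0.5931 0.1716 0.088 ] [0.4519 0.1239 0.088 ] mid [0.5225 0.1477 0.088 ] len 0.14896380479437674 yaw 0.3259136505309895
C [ 0.6585 -0.0558  0.088 ] [ 0.5175 -0.1034  0.088 ] mid [ 0.588  -0.0796  0.088 ] len 0.14883156136610587 yaw 0.3255907914748599
bY [0.6136 0.1162 0.035 ] [0.4734 0.069  0.035 ] mid [0.5435 0.0926 0.035 ] len 0.14791017509110463 yaw 0.3244410469287666
bM [0.6248 0.0596 0.035 ] [0.4844 0.0101 0.035 ] mid [0.5546 0.0349 0.035 ] len 0.14893910073750166 yaw 0.33882668659885173
bC [0.6443 0.0053 0.035 ] [ 0.5024 -0.0444  0.035 ] mid [ 0.5734 -0.0196  0.035 ] len 0.15027702617593044 yaw 0.3370557981870278
[0.5881 0.2158 0.063 ] [0.4276 0.159  0.063 ] [ 0.6886 -0.0842  0.063 ]
[ 0.5271 -0.1437  0.063 ] [ 0.6869 -0.0952  0.063 ] [0.4282 0.1582 0.063 ]
```

Run:
```python
from h import *
print('vise top tri',tri((432,268),(278,108)),tri((445,300),(278,125)))
print('block',onz('side',282,155,.07),onz('scene',396,252,.07))
print('big yellow',onz('side',224,150,.04))
```

```text
vise top tri (array([0.5444, 0.6   , 0.1744]), np.float64(0.011037274248681745)) (array([0.5532, 0.671 , 0.0786]), np.float64(0.0034413258130336533))
block [0.4963 0.4063 0.07  ] [0.5059 0.4321 0.07  ]
big yellow [0.3087 0.579  0.04  ]
```

Request:
servo_tool([
  [[0,0,0,0.175],[0,0,0,0.175],[0,0,0,0.175],[0,0,0,0.175],[0,0,0,0.174],[0,0.02,0.05,0],[0,0.02,0.05,0],[0,0.02,0.05,0],[0,0,0,0],[0,0,0,0]],
], jaw=0)

```text
time_s: 1.4
ee_pos: [0.3379, 0.4848, 0.2312]
tool_rot: [[-0.001, 0.946, 0.324], [0.0, 0.324, -0.946], [-1.0, -0.001, -0.001]]
ft_force: [-0.9, 0.4, -0.7]
gripper_width: 0.0853
```

Request:
servo_tool([
  [[0,0.01,0.055,0],[0,0.01,0.055,0],[0,0.01,0.055,0],[0,0.01,0.055,0],[0,0.01,0.055,0],[0,0.01,0.053,0],[0,0,0,0],[0,0,0,0],[0,0,0,0],[0,0,0,0]],
])

```text
time_s: 2.65
ee_pos: [0.501, 0.195, 0.2312]
tool_rot: [[-0.0, 0.945, 0.327], [0.0, 0.327, -0.945], [-1.0, -0.0, -0.0]]
ft_force: [-0.6, -0.6, -0.1]
gripper_width: 0.0851
```

Run:
```python
from h import *
s=manip.read_state();print(s['ee_pos'],s['q'])
cv2.imwrite('pics/w1.png',manip.get_image('wrist'))
```

```text
[0.501  0.195  0.2312] [-0.7202  0.3543  0.3334  1.8536 -0.1398  0.9565  0.0075]
```

View pics/w1.png

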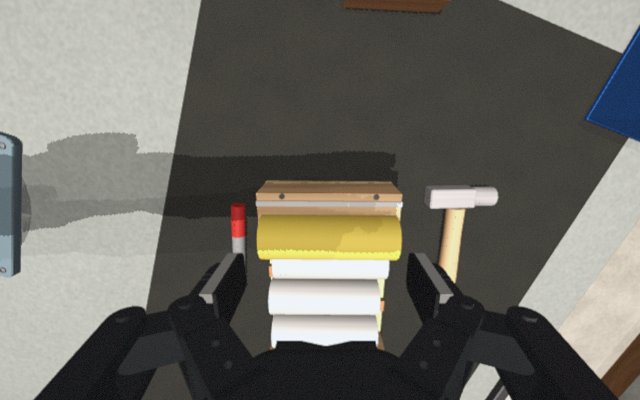

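Request:
servo_tool([
  [[0.04,0,0,0],[0.04,0,0,0],[0.04,0,0,0],[0.02,0,0,0],[0.01,0,0,0],[0.01,0,0,0],[0,0,0,0],[0,0,0,0],[0,0,0,0],[0,0,0,0]],
])

```text
time_s: 3.95
ee_pos: [0.5018, 0.1936, 0.0717]
tool_rot: [[0.001, 0.946, 0.324], [0.0, 0.324, -0.946], [-1.0, 0.001, -0.0]]
ft_force: [-0.5, -0.7, 0.1]
gripper_width: 0.0852
```

```bash
python3 - <<'E'
from h import *
s=manip.read_state();print(s['ee_pos'],s['ft_force'])
for n,(x,y,w,h) in {'scene':(250,130,120,120),'side':(270,100,140,140)}.items():
    cv2.imwrite(f'pics/{n}2.png',cv2.resize(manip.get_image(n)[y:y+h,x:x+w],None,fx=4,fy=4,interpolation=cv2.INTER_CUBIC))
E
python3 -c "
import cv2,numpy as np
a=cv2.imread('pics/scene2.png');b=cv2.imread('pics/side2.png')
b=cv2.resize(b,(480,480));a=cv2.resize(a,(480,480));cv2.imwrite('pics/both2.png',cv2.resize(np.hstack([a,b]),(800,400)))"
```

```text
[0.5018 0.1936 0.0717] [-0.5073 -0.6683  0.121 ]
```

View pics/both2.png

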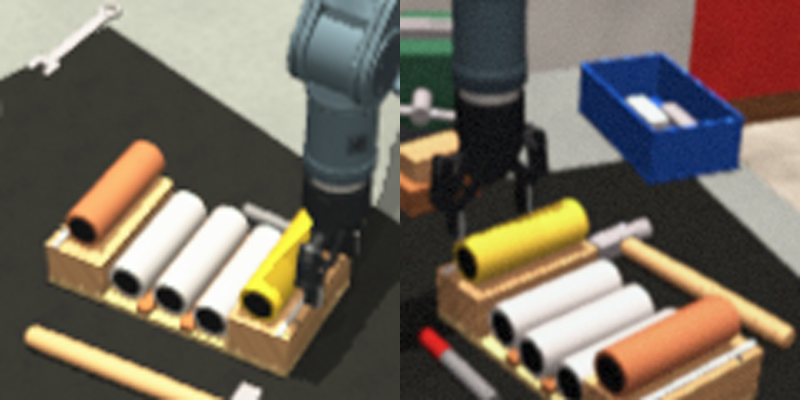

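Request:
servo_tool([
  [[0,0,0.005,0],[0,0,0.005,0],[0,0,0.005,0],[0,0,0.004,0],[0,0,0.004,0],[0,0,0.004,0],[0,0,0.004,0],[0,0,0.004,0],[0.003,0,0.004,0],[0.003,0,0.004,0]],
])

```text
time_s: 5.3
ee_pos: [0.5155, 0.1525, 0.0651]
tool_rot: [[-0.0, 0.946, 0.324], [-0.0, 0.324, -0.946], [-1.0, -0.0, -0.0]]
ft_force: [-0.3, 0.5, 0.4]
gripper_width: 0.0854
```

```bash
cat > look.py <<'E'
import sys
from h import *
s=manip.read_state();C=np.array([.5555,.0345]);d=np.array(s['ee_pos'][:2])-C
c,sn=np.cos(.33),np.sin(.33)
print('t',s['time_s'],'rack xy',c*d[0]+sn*d[1],-sn*d[0]+c*d[1],'z',s['ee_pos'][2],'F',np.array(s['ft_force']))
o=[]
for n,(x,y,w,h) in {'scene':(250,130,120,120),'side':(270,130,120,120)}.items():
    o.append(cv2.resize(manip.get_image(n)[y:y+h,x:x+w],(400,400),interpolation=cv2.INTER_CUBIC))
cv2.imwrite(f'pics/{sys.argv[1]}.png',np.hstack(o))
E
python3 look.py l3
```

```text
t 5.3 rack xy 0.00041684564317476247 0.12462141252403239 z 0.0650617492188045 F [-0.28    0.4856  0.4379]
```

View pics/l3.png

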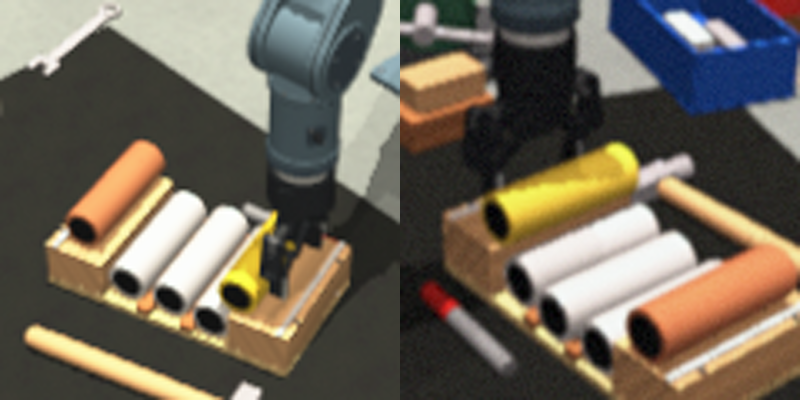

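The yellow tube is rolling ahead of the fingers, near the ledge edge and still square. I'll keep going slowly.

Request:
servo_tool([
  [[0,0,0.004,0],[0,0,0.004,0],[0,0,0.004,0],[0,0,0.004,0],[0,0,0.004,0],[0,0,0.003,0],[0,0,0.003,0],[0,0,0.003,0],[0,0,0.003,0],[0,0,0,0]],
])

```text
time_s: 6.65
ee_pos: [0.5259, 0.1222, 0.0653]
tool_rot: [[0.0, 0.946, 0.324], [-0.0, 0.324, -0.946], [-1.0, 0.0, 0.0]]
ft_force: [-0.5, -0.1, 0.1]
gripper_width: 0.0857
```

```bash
python3 look.py l4
```

```text
t 6.65 rack xy 0.00044949873882586117 0.09250798674591634 z 0.06531942909826435 F [-0.4604 -0.111   0.1469]
```

View pics/l4.png

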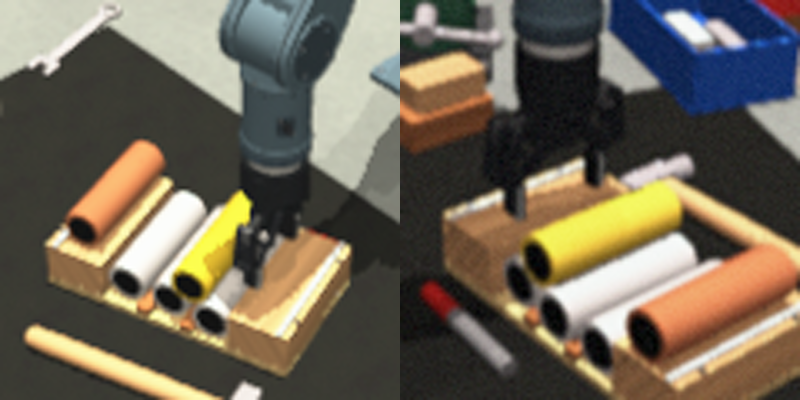

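Yellow lies in the +y groove. I'll lift off and cross over to the outside of the copper tube.

Request:
servo_tool([
  [[-0.02,0,-0.005,0],[-0.04,0,0,0],[-0.05,0,0,0],[-0.05,0,0,0],[0,0,0.05,0],[0,0,0.05,0],[0,-0.005,0.05,0],[0,0,0.05,0],[0,0,0.05,0],[0,0,0.018,0]],
])

```text
time_s: 8.0
ee_pos: [0.6064, -0.1318, 0.2253]
tool_rot: [[0.0, 0.947, 0.32], [-0.002, 0.32, -0.947], [-1.0, -0.0, 0.002]]
ft_force: [-1.1, 0.7, 0.3]
gripper_width: 0.0854
```

```bash
python3 look.py l5;python3 - <<'E'
from h import *
cv2.imwrite('pics/w5.png',manip.get_image('wrist')); print(manip.read_state()['ee_pos'],manip.read_state()['q'])
E
```

```text
t 8.0 rack xy -0.005740787317827692 -0.1737811731559786 z 0.22534036258691348 F [-1.0985  0.7119  0.3107]
[ 0.6061 -0.1276  0.225 ] [-0.1449  0.5126  0.3939  1.648  -0.2223  1.0262  0.6486]
```

View pics/l5.png

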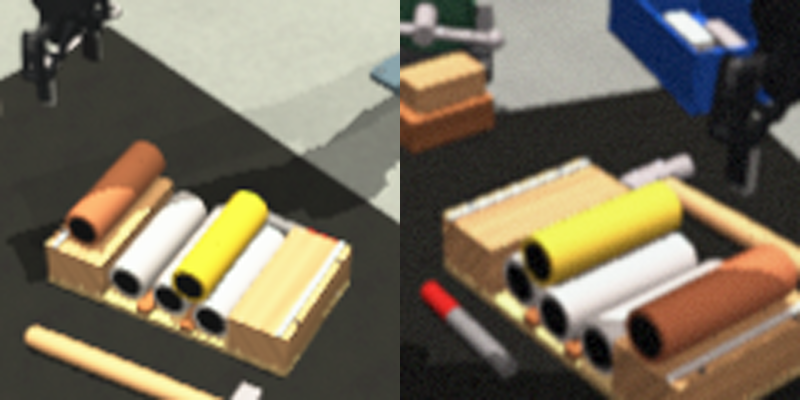

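View pics/w5.png

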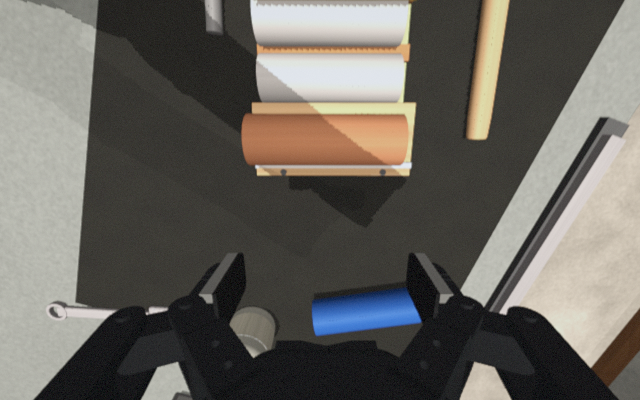

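Run:
```python
from h import *
for n,u,v in(('scene',240,157),('side',424,325)):
    p=onz(n,u,v,.055)[:2];d=p-[.5555,.0345];print(p,'rack',d@[.946,.324],d@[-.324,.946])
```

```text
[ 0.5803 -0.3976] rack -0.1165361366238415 -0.41676070231290563
[ 0.566  -0.4111] rack -0.13446447693178465 -0.42488221544486876
```

Request:
servo_tool([
  [[0.04,0,0,0],[0.04,0,0,0],[0.03,0,0,0],[0.02,0,0,0],[0.015,0,0,0],[0.008,0,0,0],[0,0,0,0],[0,0,0,0],[0,0,0,0],[0,0,0,0]],
])

```text
time_s: 9.4
ee_pos: [0.6066, -0.128, 0.0727]
tool_rot: [[0.001, 0.946, 0.324], [-0.0, 0.324, -0.946], [-1.0, 0.001, 0.0]]
ft_force: [0.0, -0.2, -0.2]
gripper_width: 0.0855
```

```bash
python3 look.py l6
```

```text
t 9.4 rack xy -0.004316839584602626 -0.17028601299260426 z 0.07271690899631748 F [ 0.0272 -0.1591 -0.2299]
```

View pics/l6.png

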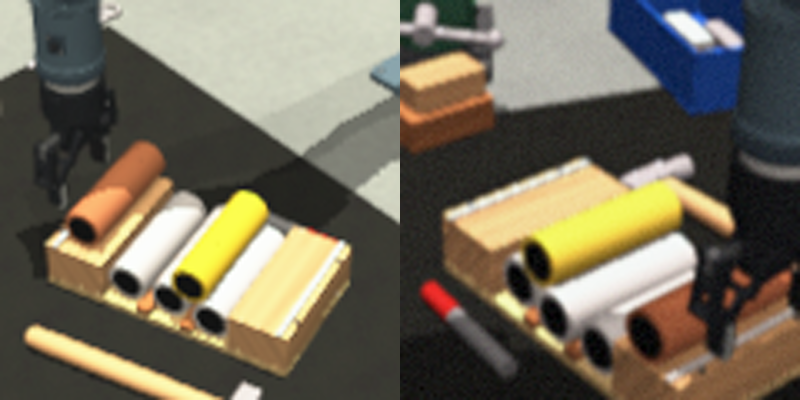

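Request:
servo_tool([
  [[0,0,-0.005,0],[0,0,-0.005,0],[0,0,-0.005,0],[0,0,-0.004,0],[0,0,-0.004,0],[0,0,-0.004,0],[0,0,-0.004,0],[0,0,-0.004,0],[0.003,0,-0.004,0],[0.003,0,-0.004,0]],
])

```text
time_s: 10.75
ee_pos: [0.5923, -0.087, 0.0661]
tool_rot: [[-0.0, 0.946, 0.324], [0.0, 0.324, -0.946], [-1.0, -0.0, -0.0]]
ft_force: [0.1, 0.2, -0.4]
gripper_width: 0.0851
```

```bash
python3 look.py l7
```

```text
t 10.75 rack xy -0.004572457292500061 -0.1268207488753984 z 0.06605033211271845 F [ 0.0539  0.1802 -0.3721]
```

View pics/l7.png

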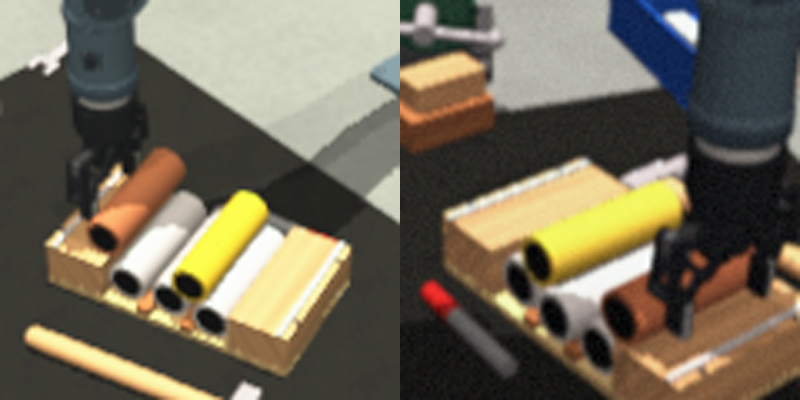

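Request:
servo_tool([
  [[0,0,-0.004,0],[0,0,-0.004,0],[0,0,-0.004,0],[0,0,-0.004,0],[0,0,-0.004,0],[0,0,-0.003,0],[0,0,-0.003,0],[0,0,-0.003,0],[0,0,-0.003,0],[0,0,-0.002,0]],
])

```text
time_s: 12.1
ee_pos: [0.5813, -0.0548, 0.0663]
tool_rot: [[-0.0, 0.946, 0.324], [0.0, 0.324, -0.946], [-1.0, -0.0, -0.0]]
ft_force: [-0.0, 0.2, 0.4]
gripper_width: 0.0852
```

```bash
python3 look.py l8
```

```text
t 12.1 rack xy -0.0045332304141601915 -0.092886633973836 z 0.06627677341016511 F [-0.0435  0.2009  0.4299]
```

View pics/l8.png

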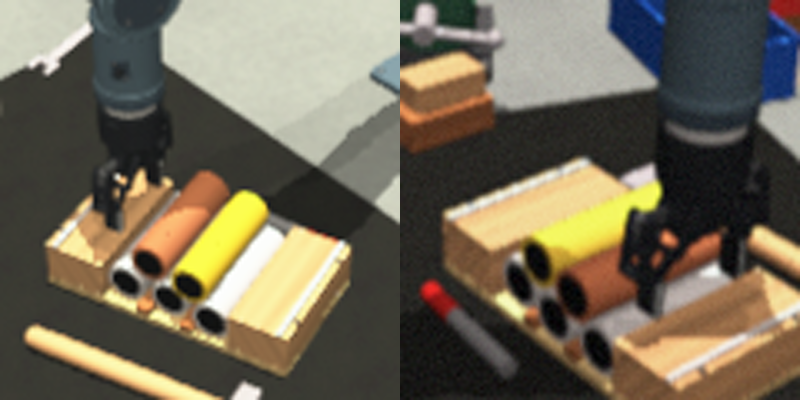

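Copper has dropped into the other groove. Next I lift clear, move outward and verify.

Request:
servo_tool([
  [[-0.02,0,0.005,0],[-0.04,0,0,0],[-0.05,0,0,0],[-0.05,0,0,0],[-0.02,0,0.05,0],[0,0,0.05,0],[0,0,0.03,0],[0,0,0,0],[0,0,0,0],[0,0,0,0]],
])

```text
time_s: 13.45
ee_pos: [0.6252, -0.1811, 0.2462]
tool_rot: [[-0.0, 0.945, 0.326], [0.001, 0.326, -0.945], [-1.0, 0.0, -0.001]]
ft_force: [0.2, 0.2, -0.7]
gripper_width: 0.0856
```

```bash
python3 look.py l9
python3 - <<'E'
from h import *
for n,(x,y,w,h) in {'scene':(250,160,120,90),'side':(270,155,140,115)}.items():
    cv2.imwrite(f'pics/{n}9.png',cv2.resize(manip.get_image(n)[y:y+h,x:x+w],None,fx=5.5 if n=='scene' else 5,fy=5.5 if n=='scene' else 5,interpolation=cv2.INTER_CUBIC))
E
```

```text
t 13.45 rack xy -0.0039624834940770876 -0.22653728548770713 z 0.24617027256280413 F [ 0.235   0.1524 -0.7409]
```

View pics/scene9.png

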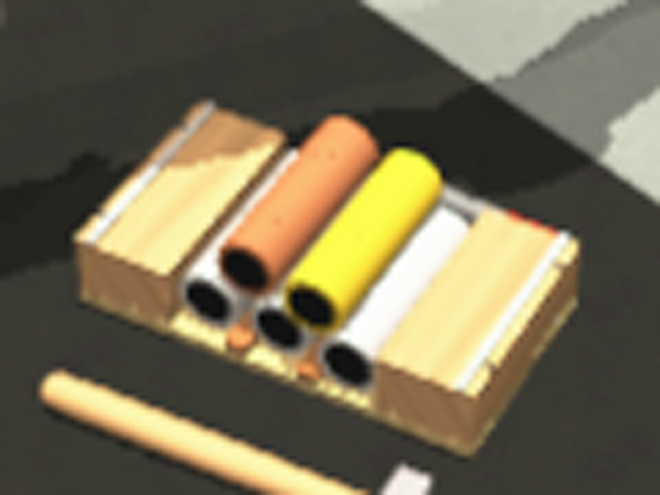

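View pics/side9.png

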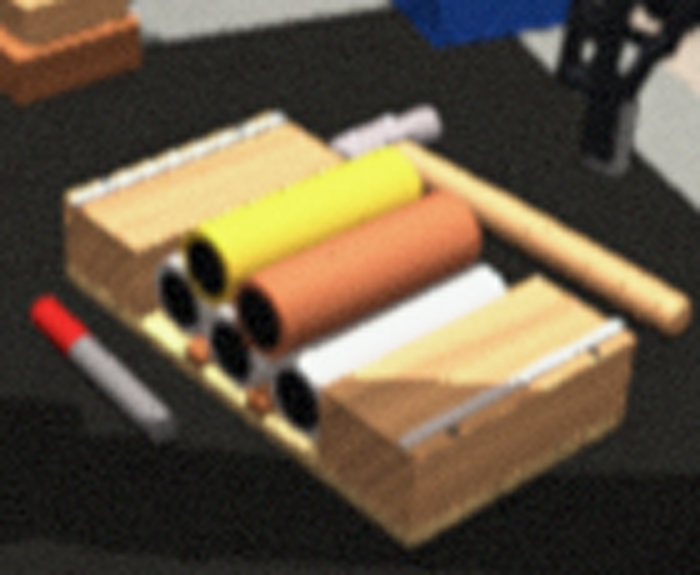

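Each tube sits in its groove: scene crop yellow end at (312,303) and copper at (246,268), side crop (207,267) and (260,315). The bottom ends are at the same pixels as before. Now a numeric check, then hand-in.

Run:
```python
from h import *
S=lambda u,v,z:onz('scene',u/5.5+250,v/5.5+160,z)
D=lambda u,v,z:onz('side',u/5+270,v/5+155,z)
ok=True
for nm,a,b in(('Y',S(312,303,.0757),D(207,267,.0757)),('C',S(246,268,.0757),D(260,315,.0757))):
    d=a-b;m=((a+b)/2)[:2]-[.5555,.0345];print(nm,'rack',m@[.946,.324],m@[-.324,.946],'len',np.linalg.norm(d),'yaw-.33',np.arctan2(d[1],d[0])-.33)
    ok&=abs(abs(m@[-.324,.946])-.029)<.007 and abs(np.linalg.norm(d)-.15)<.006
print(ok)
if ok: print(manip.sign_off())
```

```text
Y rack 0.0025573936831684864 0.0278820674544201 len 0.14815285687095098 yaw-.33 0.006857520093735303
C rack -0.0045891279388273415 -0.02835518352325853 len 0.14619493812426532 yaw-.33 -0.008118010932886
True
the job is handed in; nothing more can be done
None
```

The pyramid is finished: both tubes are in their grooves and the job is handed in, at about 13.5 s of robot time. I rolled each tube inwards slowly with the two open fingers, without gripping or lifting it: yellow into the +y groove, copper into the -y groove.

The last checks used both cameras and assumed the seated height of 75.7 mm, so height was not measured on its own:

| Tube | rack x (mm) | rack y (mm) | off rack x (rad) | measured length (mm, 150 actual) |
|---|---|---|---|---|
| yellow | +2.6 | +27.9 | 0.007 | 148 |
| copper | -4.6 | -28.4 | 0.008 | 146 |

The ends of the bottom row, the hammer and the marker showed no visible shift in the pictures. The arm was clear of everything and the wrist force read about zero at the end of each move. I did not check separately that the tubes were fully at rest, or re-check the jar, wrench and blocks at the end. No check failed.

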